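# Pop the touch-latch spice cupboard and swing its door wide open

## Task

The cook wants the spice cupboard open, but a low tin stands in front of its push-to-open door. First slide the tin along the worktop with the fingertips, without gripping, ramming or lifting it, to where the door can swing past it; then press the shut door in near its free edge until the catch lets go and the door springs ajar, and push the door round from behind with a fingertip until it stands wide open, at least square to the cupboard's front. Nothing is picked up, the tin stays upright and never knocks against the cupboard or its door, and all other things stay where they are.

Things in the scene. Friction and masses are not known exactly. Their poses are not given: they have to be found in the camera images.
- cupboard: Wooden spice cupboard fixed on the worktop, 340 wide (y), 92 deep (x), 190 mm high. Origin: centre of its underside; x to its back, y to its left seen from the front. Carcass front at x=-46 mm, 12 mm top and sides, nothing beyond them. Right part (y<-51): open bay with jars. Left part: shut by a plain handleless wooden door (y -31 to +170, z 10 to 188), outer face at x=-66. Room for a hand above.
- spice_door (a joint): Door angle, rad. 0: shut, held by the catch; negative: pressed in, stop at -0.027; positive: open, free edge swinging forwards, then towards the bay; stop 1.75. Pressed past -0.023 (4.6 mm at the free edge, about 4 N there) and let go, it springs ajar to about 0.23 in 0.5 s. Then it turns lightly (0.5 N) and stays where left. Pressed home, it latches again.
- press_point (a point): Point on the outer face of the door, 20 mm from its free edge, 158 mm above the worktop; moves with the door. Good place to press. The door springs open against the finger: draw back 60 mm or more. Latch and spring plunger sit inside, near the free edge, not higher than 95 mm.
- free_edge (a point): Middle of the door's free edge (the cupboard's left end), in mid-thickness, 100 mm above the worktop; moves with the door. 205 mm from the hinge axis; door 14 mm thick. When ajar it stands 47 mm forwards of its shut place: its inner side is then about 45 mm in front of the carcass, open at the left end for a finger to come in from the side.
- hinge_axis (a point): Point on the door's upright hinge axis (two steel hinges beside the bay), at x=-59, y=-35, z=190 mm in the cupboard's frame; fixed to the cupboard, whose axes it has.
- tin: Low round food tin, 75 mm across, 58 mm high, 0.18 to 0.36 kg, loose, in front of the door within its swing. Origin: centre of its underside, z up. Clear of the swing when its centre is more than 246 mm from the hinge axis (left of the free edge's arc), or right of y=-110 mm in the cupboard's frame (past the opened door, in front of the bay).
- spice_jar: Bystander: spice jar, 46 mm across, 109 mm high, standing in front of the open bay. Origin at its foot.
- matches: Bystander: big matchbox, 88 x 52 x 20 mm, lying on the right end of the cupboard's top. Origin under its centre.
- moka_pot: Bystander: aluminium moka pot, 174 mm high, right of the cupboard. Origin at its foot.
- mug: Bystander: two-tone mug, 88 mm across, 90 mm high, to the right. Origin at its foot.
- egg_box: Bystander: egg box, 106 x 156 x 72 mm, left of the cupboard. Origin under its centre.
- mandarin: Bystander: mandarin, 53 mm across, 43 mm high, at the left end of the worktop. Origin at its foot.
Things that resemble listed ones, but are neither listed nor needed, are in the scene too. What is shaped like the tin but blue or purple is not meant.

How it is judged:
By the outcome, as a careful person would: the job done as asked, in the order asked, and still so for the second after the job is handed in, with the robot touching nothing.
It also fails if it takes over 64 s, if anything falls off the work surface, if the arm or the gripper's body presses on something with over 40 N, if the wrist force passes 120 N, or if a joint passes its speed limit or range.

## Robot

A 6-joint arm with a two-finger parallel gripper is mounted at the origin on a cart in front of the work surface, level with it; the furniture and walls round the work are solid. World frame = base frame: x ahead of the robot, y to its left, z up, the work surface at z = 0. Lengths are in m, angles in rad, forces in N, time in s.
With the tool pointing down it reaches from about 0.375 to 0.9 m from the base axis. Payload 3.1 kg.
Tool frame: the origin (TCP) lies between the finger pads; the fingertips stand manip.finger_overhang ahead of it and the grasp point (between the pads) lies 5 mm behind it (manip.finger_overhang is the distance from the TCP to the fingertips, in m); z points along the fingers, y is the line along which they close (so a half turn about z gives the same grasp; the last joint's range is limited). The gripper opens to 85 mm and grips with 20 to 120 N. Pads are 22 mm wide; open, the fingers measure 114 mm over their backs; the gripper's body (76 mm by 85 mm) begins 54 mm behind the grasp point. The pads swing forward as they close: fully open they stand 13 mm farther back than shut.
Start: joints at [0.979, 0.527, 1.433, -0, 1.181, -0.178], TCP at [0.251, 0.572, 0.245] pointing down, gripper open.
Joint ranges: [-3.08, 3.08], [-0.75, 2.2], [0.22, 2.44], [-1.43, 4.57], [0, 2.65], [-2.85, 2.85]. Speed limits (rad/s): [2.79, 2.79, 3.14, 3.14, 3.14, 3.14].

## Interface

Orientations are given as a unit quaternion [x, y, z, w].
In Python, from station import manip gives the robot as it stands.
- The arm moves only by the tool drive_tool, never from a script. Its argument "plan" is a list of rows, each a list of 7 numbers: the shift along the tool's x, y, z in m, then the turn, a rotation vector about the tool's x, y, z in degrees, then the opening, from -1 (shut) to 1 (fully open). In form: [[x, y, z, wx, wy, wz, gripper], ...]. A call has 1 to 10 rows; each row shifts and turns the commanded pose from where the row before left it, along the tool's axes as they then stand; what a row does not reach is not made up. A row lasts 1/10 s, in which the tool goes at most 50 mm and 8.59 degrees, less where a joint would pass 70% of its speed; a pose out of reach is approached as far as the arm can. A call is refused whole if a number of a shift passes 0.05 or a number of a turn 8.59, either way. A call with a gripper value outside its range is refused whole. The fingers move at their own pace and stop on an object; "newtons" is the grip in N (left out, the last holds). Time passes only in rows, so rows that do not move let the fingers close. It gives the time, the measured TCP pose, the force, the opening and the grip force at its end, in the units of the state.
- manip.sense(): the state, without advancing time (a new reading comes with each control period).
- manip.snapshot(name): name is "scene" or "top" or "wrist"; returns a dict with "image" (420x560x3 uint8, red, green, blue), "z_map" (420x560 float32, m along the optical axis (not along the pixel's ray), 0 where there is no reading), "fov_y" (degrees; the focal length in pixels is half the picture's height over the tangent of half this angle, whatever the lens; pixels are square), "cx", "cy" (the principal point, pixels), "extrinsics" (4x4, takes a point from camera to world coordinates); the wrist camera has in their place "mount" (4x4, takes a point from camera to tool coordinates, whose origin is the TCP and whose axes are the flange's). Camera axes: x right, y up, looking along -z (the intrinsics and any distortion apply to the point x, -y, -z); pixel columns grow to the right and rows downward; lengths in m; the calibration is good to about 2 mm. A picture is of the moment at which its call begins: read the wrist's pose just before it.
- manip.sign_off(): hands the job in; it is judged then, once.
The state is a dict: "t": time; "q": joint angles; "qd": joint speeds; "tau": joint torques, N m; "tcp_pos": TCP position; "tool_rot": TCP orientation; "force": force on the tool from outside, world axes, zero at the start; "ft_torque": the same for the moment, N m; "finger_gap": opening from 0.0 (shut) to 1.0 (fully open); "gripper_force": force on a finger pad.
Only numpy, scipy, OpenCV 4.12 (cv2) and the standard library are available. Lean on these libraries where they do the work, as an engineer would, in place of code of your own. Each camera call takes 0.05 s, during which the arm holds its last target. There are 200 camera calls.

## Working session

There is one attempt and no reset: what is moved stays moved. The work goes in short steps, Python scripts to look and compute and a tool call to move; the robot and the scene stay as the last step left them, time stands still between calls to the robot, and variables do not carry over. Pictures are saved under pics/ and viewed, at most 10 in all, crops included, and the job is handed in when it is done.

Besides the shell and the picture viewer there is one more tool, called by a JSON object that holds its "method" and its "body". drive_tool: Moves the arm, as the interface text tells. Its arguments: {"type":"object","properties":{"plan":{"type":"array"},"newtons":{"type":"number"}},"required":["plan"]}

```bash
mkdir -p pics; ls; cat > h.py <<'E'
import numpy as np, cv2
from scipy.spatial.transform import Rotation as R
from station import manip
def snap(n):
    s=manip.snapshot(n); return s
def cloud(s,T=None):
    z=s["z_map"]; h,w=z.shape; f=h/2/np.tan(np.radians(s["fov_y"])/2)
    v,u=np.mgrid[:h,:w]
    p=np.stack([(u-s["cx"])/f*z,-(v-s["cy"])/f*z,-z],-1)
    T=s["extrinsics"] if T is None else T
    return p@T[:3,:3].T+T[:3,3]
E
python3 - <<'E'
from h import *
st=manip.sense(); print(st["t"],st["tcp_pos"],st["tool_rot"],manip.finger_overhang)
for n in("scene","top"):
    s=snap(n); print({k:v for k,v in s.items() if k not in("image","z_map")})
    cv2.imwrite(f"pics/{n}.png",s["image"][...,::-1]); np.save(f"{n}.npy",cloud(s)); np.save(f"{n}_z.npy",s["z_map"])
E
```

```text
pics
0.0 [0.25088861 0.57169874 0.24433237] [ 2.05413204e-01  9.78674742e-01 -1.00033031e-03 -4.04565254e-04] 0.014
{'fov_y': 43.77540774338031, 'cx': 283.8031176003437, 'cy': 210.33680113761136, 'extrinsics': array([[ 0.8670002 ,  0.24473554, -0.43406816, -0.2700902 ],
       [-0.49761693,  0.37936903, -0.78003623, -1.40674104],
       [-0.02623057,  0.89229124,  0.45069757,  0.96618358],
       [ 0.        ,  0.        ,  0.        ,  1.        ]])}
{'fov_y': 43.26246344588363, 'cx': 282.66711109877974, 'cy': 210.72487484145296, 'extrinsics': array([[ 1.26401746e-02,  9.98168682e-01, -5.91566350e-02,
         4.10637402e-01],
       [-9.99917150e-01,  1.27619442e-02,  1.68105766e-03,
        -7.73030323e-04],
       [ 2.43293278e-03,  5.91304850e-02,  9.98247297e-01,
         1.57843421e+00],
       [ 0.00000000e+00,  0.00000000e+00,  0.00000000e+00,
         1.00000000e+00]])}
```

View pics/scene.png

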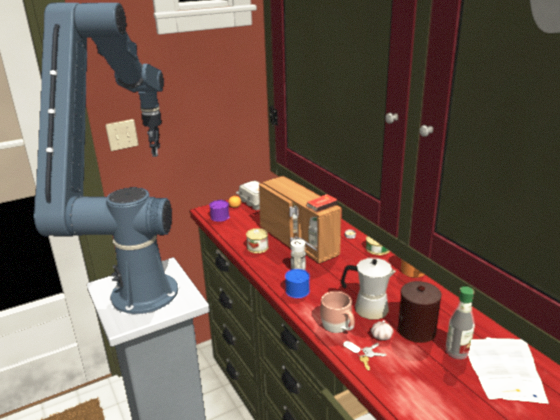

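View pics/top.png

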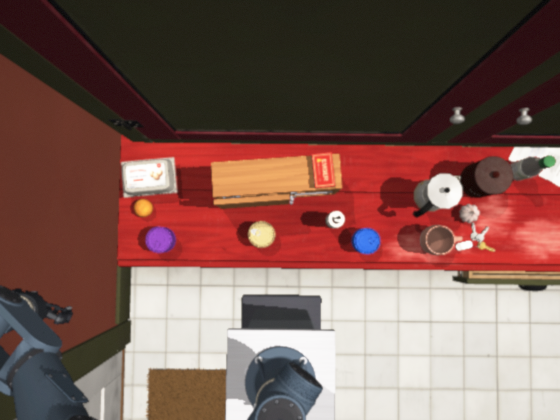

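Top view: cream tin at (262,235) in front of the cupboard door. The lookalikes are the blue tin (367,241), the purple tin (160,240) and, in the scene view, a cream-green thing at (376,244) right of the cupboard. The cream tin at (262,235) fits: it stands in front of the door, and it is neither blue nor purple. I'll measure and confirm it in a crop.

```bash
python3 - <<'E'
from h import *
P=np.load("top.npy"); im=cv2.imread("pics/top.png")
cv2.imwrite("pics/crop.png",cv2.resize(im[130:270,110:370],None,fx=3,fy=3,interpolation=cv2.INTER_CUBIC))
print("table z",np.median(P[215:230,180:230,2]))
X,Y,Z=P[...,0],P[...,1],P[...,2]
v,u=np.mgrid[:420,:560]
# cupboard top
m=((abs(Z-.19)<.008)&(v>140)&(v<215)&(u>195)&(u<350)).astype(np.uint8)
q=P[m>0]; r=cv2.minAreaRect(q[:,:2].astype(np.float32)); print("cup",r,len(q),cv2.boxPoints(r),np.median(q[:,2]))
def blob(name,a,b,c,d,zl,zh):
    k=(u>=a)&(u<b)&(v>=c)&(v<d)&(Z>zl)&(Z<zh); q=P[k]
    if len(q): print(name,len(q),cv2.minEnclosingCircle(q[:,:2].astype(np.float32)),q.mean(0),q[:,2].max())
blob("tin",240,285,215,255,.045,.075)
blob("jar",322,350,205,232,.085,.13)
blob("egg",115,182,150,200,.03,.1)
blob("mandarin",130,158,195,220,.02,.07)
blob("purple",140,180,222,258,.045,.08)
blob("blue",350,385,222,258,.045,.08)
E
```

```text
table z 0.00046300935093435136
cup ((0.5863367915153503, 0.0038996338844299316), (0.12942318618297577, 0.3728030323982239), 9.8018798828125) 4217 [[ 0.4908365   0.17656349]
 [ 0.55430317 -0.19079746]
 [ 0.6818371  -0.16876422]
 [ 0.6183704   0.19859673]] 0.1904174982547393
tin 535 ((0.4341830909252167, 0.058235470205545425), 0.037711597979068756) [0.43391738 0.0581812  0.05561825] 0.06881161055087004
jar 209 ((0.4780896008014679, -0.1508055329322815), 0.022195138037204742) [ 0.47770123 -0.15013185  0.10926971] 0.11790806853503955
egg 1879 ((0.5975080132484436, 0.39087599515914917), 0.09182341396808624) [0.5932505  0.38341218 0.0651089 ] 0.08617827281838353
mandarin 266 ((0.5165367722511292, 0.41546112298965454), 0.03761322796344757) [0.50864585 0.40642985 0.03745798] 0.05815966617063717
purple 552 ((0.41557934880256653, 0.35183626413345337), 0.038555681705474854) [0.41482489 0.35192514 0.05529   ] 0.06464009783330704
blue 539 ((0.41889846324920654, -0.24497132003307343), 0.03784893825650215) [ 0.41848439 -0.24509101  0.05589223] 0.06594308234978619
```

View pics/crop.png

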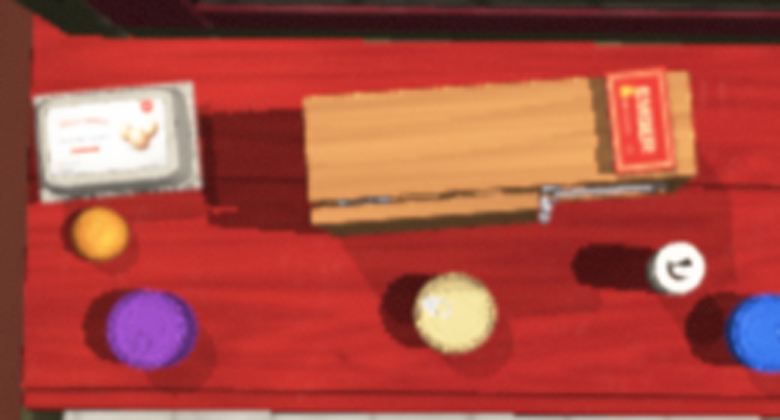

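The crop confirms the cream tin at crop (455,313), in front of the door. The door's top strip ends at its left corner, crop (312,222). Next I fit the cupboard pose from its wood outline.

```bash
cat >> h.py <<'E'
def ray(s,u,v,zp):
    f=420/2/np.tan(np.radians(s["fov_y"])/2); T=s["extrinsics"]
    d=np.stack([(u-s["cx"])/f,-(v-s["cy"])/f,-np.ones_like(u,float)],-1)@T[:3,:3].T
    o=T[:3,3]; return o+d*((zp-o[2])/d[...,2])[...,None]
E
python3 - <<'E'
from h import *
s=snap("top"); hsv=cv2.cvtColor(s["image"],cv2.COLOR_RGB2HSV)
v,u=np.mgrid[:420,:560]; P=cloud(s)
H,S,V=[hsv[...,i].astype(int) for i in range(3)]
wood=((H>8)&(H<25)&(S>80)&(V>90)&(P[...,2]>.15)&(v>145)&(v<215)&(u>200)&(u<350)).astype(np.uint8)
g=lambda a,b,z:ray(s,np.array(a,float),np.array(b,float),z)
def fit(p):
    l=cv2.fitLine(p[:,:2].astype(np.float32),cv2.DIST_HUBER,0,.01,.01).ravel(); return l
us=[c for c in range(218,305)]
back=g(us,[np.nonzero(wood[:,c])[0].min()-.5 for c in us],.19)
us2=[c for c in range(218,285)]
front=g(us2,[np.nonzero(wood[:,c])[0].max()+.5 for c in us2],.188)
vs=range(168,186); left=g([np.nonzero(wood[r])[0].min()-.5 for r in vs],list(vs),.19)
vs2=range(160,180); right=g([np.nonzero(wood[r])[0].max()+.5 for r in vs2],list(vs2),.19)
for n,p in zip(("back","front","left","right"),(back,front,left,right)):
    l=fit(p); print(n,l, np.degrees(np.arctan2(-l[0],l[1])),p[0],p[-1])
cr=((H>18)&(H<35)&(S>50)&(S<200)&(V>120)&(v>215)&(v<255)&(u>240)&(u<285)).astype(np.uint8)
c,_=cv2.findContours(cr,0,1); c=max(c,key=cv2.contourArea); (a,b),r=cv2.minEnclosingCircle(c); print(a,b,r,g([a],[b],.058))
E
```

```text
back [ 0.08213907 -0.9966209   0.6316901   0.03684581] -175.28847 [0.6209168 0.1692577 0.19     ] [ 0.63984514 -0.05764289  0.19      ]
front [ 0.08144748 -0.99667764  0.5134209   0.08049477] -175.32822 [0.50726688 0.16723933 0.188     ] [ 0.52005029 -0.00628322  0.188     ]
left [0.9988079  0.04881377 0.58008635 0.18583997] -87.20206 [0.60338881 0.18869379 0.19      ] [0.55837306 0.18512919 0.19      ]
right [ 0.9971177   0.07587052  0.6033208  -0.15304574] -85.64875 [ 0.62908437 -0.15156444  0.19      ] [ 0.57865005 -0.15451906  0.19      ]
260.8461608886719 233.8076934814453 12.566190719604492 [[0.43361514 0.05841651 0.058     ]]
```

{"method": "drive_tool", "body": {"plan": [[0, 0, 0, 0, 0, 7.7, 0.2], [0, 0, 0, 0, 0, 7.7, 0.2], [0, 0, 0, 0, 0, 7.7, 0.2], [0, 0, 0, 0, 0, 7.7, 0.2], [0, 0, 0, 0, 0, 7.7, 0.2], [0, 0, 0, 0, 0, 7.7, 0.2], [0, 0, 0, 0, 0, 7.7, 0.2], [0, 0, 0, 0, 0, 7.7, 0.2], [0, 0, 0, 0, 0, 0, 0.2]]}}

```text
t: 1.05
tcp_pos: [0.2511, 0.572, 0.2449]
tool_rot: [0.677, 0.736, -0.0, 0.0]
force: [0.2, -0.8, -0.2]
finger_gap: 0.6
gripper_force: 0.0
```

{"method": "drive_tool", "body": {"plan": [[-0.03, 0.01, 0, 0, 0, 0, 0.2], [-0.045, 0.012, 0, 0, 0, 0, 0.2], [-0.045, 0.012, 0, 0, 0, 0, 0.2], [-0.045, 0.012, 0, 0, 0, 0, 0.2], [-0.045, 0.012, 0, 0, 0, 0, 0.2], [-0.045, 0.012, 0, 0, 0, 0, 0.2], [-0.045, 0.012, 0, 0, 0, 0, 0.2], [-0.045, 0.012, 0, 0, 0, 0, 0.2], [-0.045, 0.012, 0, 0, 0, 0, 0.2], [-0.045, 0.012, 0, 0, 0, 0, 0.2]]}}

```text
t: 2.05
tcp_pos: [0.4048, 0.1466, 0.2455]
tool_rot: [0.676, 0.737, 0.0, 0.0]
force: [0.6, 0.5, 0.1]
finger_gap: 0.602
gripper_force: 0.0
```

{"method": "drive_tool", "body": {"plan": [[-0.045, 0.011, 0, 0, 0, 0, 0.2], [-0.045, 0.011, 0, 0, 0, 0, 0.2], [-0.045, 0.01, 0, 0, 0, 0, 0.2], [-0.037, 0, 0, 0, 0, 0, 0.2], [0, 0, 0, 0, 0, 0, 0.2], [0, 0, 0.04, 0, 0, 0, 0.2], [0, 0, 0.04, 0, 0, 0, 0.2], [0, 0, 0.03, 0, 0, 0, 0.2], [0, 0, 0, 0, 0, 0, 0.2]]}}

```text
t: 2.95
tcp_pos: [0.4475, -0.0191, 0.1324]
tool_rot: [0.677, 0.736, -0.002, -0.004]
force: [0.0, -0.8, 0.4]
finger_gap: 0.598
gripper_force: 0.0
```

```bash
cat >> h.py <<'E'
ex=np.array([.9966,.0818]); ey=np.array([-.0818,.9966]); HG=np.array([.5302,-.0238])
def c(p): d=np.array(p[:2])-HG; return np.round([d@ex,d@ey],4)
E
python3 - <<'E'
from h import *
s=manip.sense(); print(s["t"],s["tcp_pos"],c(s["tcp_pos"]),s["tool_rot"],s["q"],s["finger_gap"])
E
```

```text
2.95 [ 0.44745564 -0.01905305  0.13238974] [-0.0821  0.0115] [ 0.67669934  0.73624513 -0.0019255  -0.00417201] [-2.93116437e-01  4.95094331e-01  1.96774996e+00  2.57097183e-04
  6.87936799e-01 -3.77552058e-01] 0.5980936995139069
```

{"method": "drive_tool", "body": {"plan": [[0, -0.007, 0.02, 0, 0, 0, 0.2], [0, 0, 0.025, 0, 0, 0, 0.2], [0, 0, 0.025, 0, 0, 0, 0.2], [0, 0, 0.02, 0, 0, 0, 0.2], [0, 0, 0.012, 0, 0, 0, 0.2], [0, 0, 0, 0, 0, 0, 0.2], [0, 0, 0, 0, 0, 0, 0.2]]}}

```text
t: 3.65
tcp_pos: [0.4443, -0.0209, 0.0343]
tool_rot: [0.677, 0.736, 0.0, 0.001]
force: [-0.5, 0.2, 0.3]
finger_gap: 0.601
gripper_force: 0.0
```

```bash
python3 - <<'E'
from h import *
s=manip.sense(); print(s["t"],s["tcp_pos"],c(s["tcp_pos"]),s["tool_rot"],s["force"],s["finger_gap"])
t=snap("top"); cv2.imwrite("pics/a.png",cv2.resize(t["image"][150:260,180:380,::-1],None,fx=3.5,fy=3.5))
E
```

```text
3.65 [ 0.44429563 -0.02088934  0.03431545] [-0.0854  0.0099] [6.77079170e-01 7.35909710e-01 3.74448928e-04 7.45651099e-04] [-0.52861996  0.15678362  0.33972939] 0.6010666464879588
```

View pics/a.png

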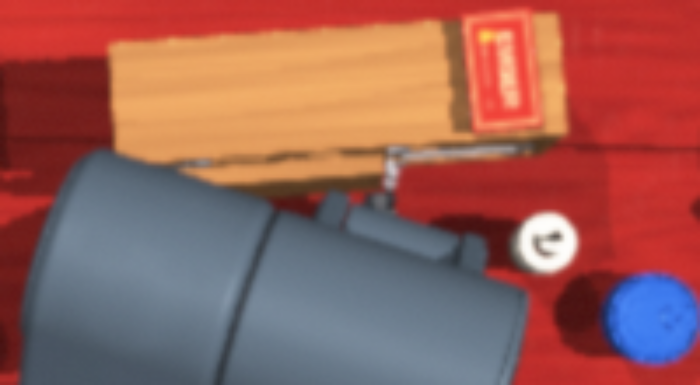

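The arm hides the tin in this view. The gripper is down just right of the tin with zero force, clear of the jar at (545,243). I start sliding gently to the left.

{"method": "drive_tool", "body": {"plan": [[0.01, -0.004, 0.003, 0, 0, 0, 0.2], [0.008, 0, 0, 0, 0, 0, 0.2], [0.004, 0, 0, 0, 0, 0, 0.2], [0.004, 0, 0, 0, 0, 0, 0.2], [0.004, 0, 0, 0, 0, 0, 0.2], [0.004, 0, 0, 0, 0, 0, 0.2], [0.004, 0, 0, 0, 0, 0, 0.2], [0.004, 0, 0, 0, 0, 0, 0.2], [0.006, 0, 0, 0, 0, 0, 0.2], [0.006, 0, 0, 0, 0, 0, 0.2]]}}

```text
t: 4.7
tcp_pos: [0.4352, 0.0327, 0.0303]
tool_rot: [0.678, 0.735, 0.0, 0.0]
force: [-0.4, -2.1, -0.7]
finger_gap: 0.6
gripper_force: 0.9
```

{"method": "drive_tool", "body": {"plan": [[0.006, 0, 0, 0, 0, 0, 0.2], [0.006, 0, 0, 0, 0, 0, 0.2], [0.006, 0, 0, 0, 0, 0, 0.2], [0.006, 0, 0, 0, 0, 0, 0.2], [0.006, 0, 0, 0, 0, 0, 0.2], [0.006, 0, 0, 0, 0, 0, 0.2], [0.006, 0, 0, 0, 0, 0, 0.2], [0.006, 0, 0, 0, 0, 0, 0.2]]}}

```text
t: 5.5
tcp_pos: [0.431, 0.0808, 0.0303]
tool_rot: [0.678, 0.735, -0.0, -0.0]
force: [0.1, -1.5, -1.5]
finger_gap: 0.6
gripper_force: 0.8
```

```bash
python3 - <<'E'
from h import *
s=manip.sense(); print(s["t"],s["tcp_pos"],c(s["tcp_pos"]),s["tool_rot"],s["force"],s["finger_gap"])
w=snap("wrist"); t=snap("scene"); T=t["image"][160:300,190:350,::-1]
cv2.imwrite("pics/b.png",np.hstack([w["image"][...,::-1],cv2.resize(T,(240,210)).copy() if 0 else cv2.copyMakeBorder(cv2.resize(T,(240,210)),0,210,0,0,0)]))
E
```

```text
5.5 [0.43098692 0.08080428 0.03030844] [-0.0903  0.1124] [ 6.77571032e-01  7.35457335e-01 -4.73593908e-05 -5.53219499e-05] [ 0.14589278 -1.45236566 -1.53001048] 0.6004368475249917
```

View pics/b.png

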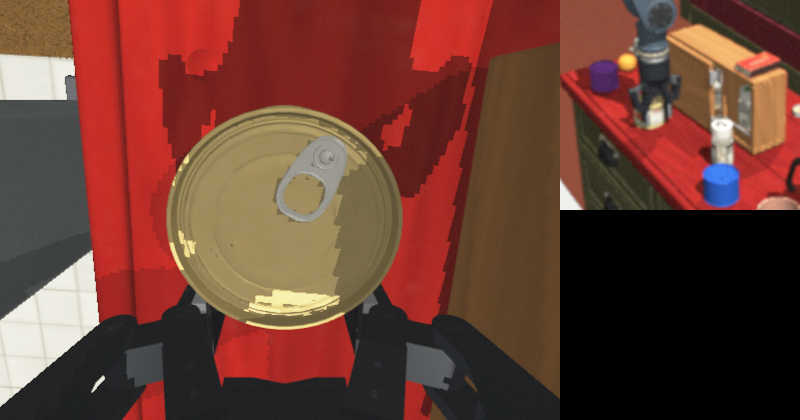

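The wrist view shows the tin centred in the fork of the two fingertips (disc at (285,215)), sliding upright. I carry on.

{"method": "drive_tool", "body": {"plan": [[0.007, 0, 0, 0, 0, 0, 0.2], [0.007, 0, 0, 0, 0, 0, 0.2], [0.007, 0, 0, 0, 0, 0, 0.2], [0.007, 0, 0, 0, 0, 0, 0.2], [0.007, 0, 0, 0, 0, 0, 0.2], [0.007, 0, 0, 0, 0, 0, 0.2], [0.007, 0, 0, 0, 0, 0, 0.2], [0.007, 0, 0, 0, 0, 0, 0.2], [0.007, 0, 0, 0, 0, 0, 0.2], [0.007, 0, 0, 0, 0, 0, 0.2]]}}

```text
t: 6.6
tcp_pos: [0.4253, 0.1506, 0.0303]
tool_rot: [0.678, 0.735, -0.0, -0.0]
force: [0.6, -2.5, -0.2]
finger_gap: 0.6
gripper_force: 1.1
```

{"method": "drive_tool", "body": {"plan": [[0.007, 0, 0, 0, 0, 0, 0.2], [0.007, 0, 0, 0, 0, 0, 0.2], [0.007, 0, 0, 0, 0, 0, 0.2], [0.007, 0, 0, 0, 0, 0, 0.2], [0.005, 0, 0, 0, 0, 0, 0.2], [0.004, 0, 0, 0, 0, 0, 0.2], [0.002, 0, 0, 0, 0, 0, 0.2], [0, 0, 0, 0, 0, 0, 0.2]]}}

```text
t: 7.4
tcp_pos: [0.4221, 0.1893, 0.0303]
tool_rot: [0.678, 0.735, 0.0, -0.0]
force: [-0.2, 0.5, -0.6]
finger_gap: 0.601
gripper_force: 0.0
```

```bash
python3 - <<'E'
from h import *
s=manip.sense(); print(s["t"],s["tcp_pos"],c(s["tcp_pos"]),s["force"])
w=snap("wrist"); T=np.eye(4); T[:3,:3]=R.from_quat(s["tool_rot"]).as_matrix(); T[:3,3]=s["tcp_pos"]
P=cloud(w,T@w["mount"]); v,u=np.mgrid[:420,:560]
k=(abs(P[...,2]-.057)<.006)&(u>150)&(u<420)&(v>80)&(v<345)&(w["z_map"]>0)
q=P[k]; h,_=cv2.minEnclosingCircle(q[:,:2].astype(np.float32)); print(h,_,c(h),np.linalg.norm(c(h)))
E
```

```text
7.4 [0.42211831 0.18927236 0.03030014] [-0.0903  0.2212] [-0.21816107  0.50832897 -0.64959108]
(0.4196431040763855, 0.21632282435894012) 0.049292244017124176 [-0.0905  0.2483] 0.2642785273154064
```

{"method": "drive_tool", "body": {"plan": [[-0.01, 0, 0, 0, 0, 0, 0.2], [-0.025, 0, 0, 0, 0, 0, 0.2], [-0.025, 0, 0, 0, 0, 0, 0.2], [0, 0, -0.03, 0, 0, 0, 0.2], [0, 0, -0.045, 0, 0, 0, 0.2], [0, 0, -0.045, 0, 0, 0, 0.0], [0, 0, -0.045, 0, 0, 0, -0.5], [0, 0, -0.02, 0, 0, 0, -1], [0, 0, 0, 0, 0, 0, -1]]}}

```text
t: 8.35
tcp_pos: [0.429, 0.1286, 0.2183]
tool_rot: [0.678, 0.735, 0.003, 0.003]
force: [0.1, -0.8, -1.2]
finger_gap: 0.005
gripper_force: 0.0
```

{"method": "drive_tool", "body": {"plan": [[0, 0, 0, 0, 0, 8, -1], [0, 0, 0, 0, 0, 8, -1], [0, 0, 0, 0, 0, 8, -1], [0, 0, 0, 0, 0, 8, -1], [0, 0, 0, 0, 0, 8, -1], [0, 0, 0, 0, 0, 8, -1], [0, 0, 0, 0, 0, 8, -1], [0, 0, 0, 0, 0, 8, -1], [0, 0, 0, 0, 0, 8, -1], [0, 0, 0, 0, 0, 8, -1]]}}

```text
t: 9.35
tcp_pos: [0.426, 0.1286, 0.2136]
tool_rot: [0.992, 0.125, -0.002, -0.0]
force: [-1.1, 0.4, -0.4]
finger_gap: 0.003
gripper_force: 0.0
```

{"method": "drive_tool", "body": {"plan": [[0, 0, 0, 0, 0, 8, -1], [0, -0.02, 0.02, 0, 0, 2, -1], [0, 0, 0.02, 0, 0, 0, -1], [0, 0, 0, 0, 0, 0, -1]]}}

```text
t: 9.75
tcp_pos: [0.4219, 0.1485, 0.1722]
tool_rot: [0.999, 0.041, -0.004, 0.0]
force: [-1.1, 0.2, 0.2]
finger_gap: -0.002
gripper_force: 0.0
```

```bash
python3 - <<'E'
from h import *
s=manip.sense(); print(s["t"],s["tcp_pos"],c(s["tcp_pos"]),s["tool_rot"],s["force"],s["q"])
t=snap("top"); cv2.imwrite("pics/t2.png",t["image"][...,::-1]);im=t["image"]
w=snap("scene")["image"]; 
a=cv2.resize(im[130:270,110:370],(520,280)); b=cv2.resize(w[160:290,180:360],(388,280))
cv2.imwrite("pics/c.png",np.vstack([a,cv2.copyMakeBorder(b,0,0,0,132,0)])[...,::-1])
E
```

```text
9.75 [0.4218552  0.14851858 0.17219864] [-0.0939  0.1806] [ 9.99151194e-01  4.09705331e-02 -4.27341816e-03  2.12728555e-04] [-1.05072734  0.18546215  0.23738258] [ 8.77133416e-02  4.16891446e-01  1.93572880e+00 -3.59623912e-05
  7.97529813e-01  1.57657014e+00]
```

View pics/c.png

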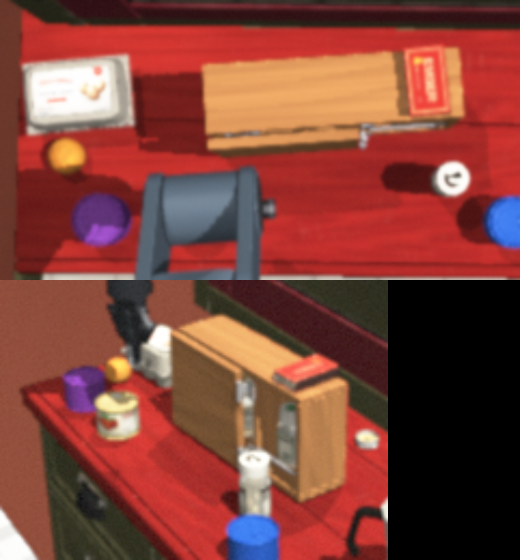

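The tin stands upright, at scene crop (118,415), clear of the purple tin at (84,388). The door is shut. I move up to the press point, and check the tin's position by ray cast.

{"method": "drive_tool", "body": {"plan": [[0.015, -0.004, 0.012, 0, 0, 0, -1], [0.02, 0, 0, 0, 0, 0, -1], [0.02, 0, 0, 0, 0, 0, -1], [0.007, 0, 0, 0, 0, 0, -1], [0, 0, 0, 0, 0, 0, -1], [0, 0, 0, 0, 0, 0, -1]]}}

```text
t: 10.45
tcp_pos: [0.4851, 0.1578, 0.1634]
tool_rot: [0.999, 0.041, -0.001, 0.0]
force: [-1.3, 0.2, -0.9]
finger_gap: 0.001
gripper_force: 0.0
```

```bash
python3 - <<'E'
from h import *
s=manip.sense(); print(s["t"],s["tcp_pos"],c(s["tcp_pos"]),s["tool_rot"],s["force"])
t=snap("scene"); p=ray(t,np.array([234.7]),np.array([215.7]),.058)[0]; print(p,c(p),np.linalg.norm(c(p)))
P=cloud(t); v,u=np.mgrid[:420,:560]; k=(abs(P[...,2]-.057)<.007)&(abs(u-235)<14)&(abs(v-216)<8)
q=P[k]; h,r=cv2.minEnclosingCircle(q[:,:2].astype(np.float32)); print(h,r,np.linalg.norm(c(h)))
E
```

```text
10.45 [0.48514266 0.15779106 0.16339339] [-0.03    0.1847] [ 9.99167456e-01  4.07909768e-02 -6.99900408e-04  3.69669963e-05] [-1.32547664  0.21535171 -0.94855299]
[0.42508737 0.22717456 0.058     ] [-0.0842  0.2587] 0.27205758581594447
(0.4142124652862549, 0.24797087907791138) 0.06617234647274017 0.29545160348185623
```

{"method": "drive_tool", "body": {"plan": [[0.003, 0, 0, 0, 0, 0, -1], [0.003, 0, 0, 0, 0, 0, -1], [0.002, 0, 0, 0, 0, 0, -1], [0.002, 0, 0, 0, 0, 0, -1], [0.001, 0, 0, 0, 0, 0, -1], [0, 0, 0, 0, 0, 0, -1]]}}

```text
t: 11.1
tcp_pos: [0.4961, 0.1589, 0.1633]
tool_rot: [0.999, 0.041, -0.001, 0.0]
force: [-3.3, -0.7, 3.0]
finger_gap: -0.0
gripper_force: 1.8
```

{"method": "drive_tool", "body": {"plan": [[0.001, 0, 0, 0, 0, 0, -1], [0.001, 0, 0, 0, 0, 0, -1], [0.001, 0, 0, 0, 0, 0, -1], [0, 0, 0, 0, 0, 0, -1]]}}

```text
t: 11.5
tcp_pos: [0.4998, 0.1593, 0.1632]
tool_rot: [0.999, 0.041, -0.001, -0.0]
force: [-5.0, 0.3, 2.8]
finger_gap: -0.005
gripper_force: 2.4
```

{"method": "drive_tool", "body": {"plan": [[0.001, 0, 0, 0, 0, 0, -1], [0.001, 0, 0, 0, 0, 0, -1], [0, 0, 0, 0, 0, 0, -1]]}}

```text
t: 11.8
tcp_pos: [0.5007, 0.1594, 0.1632]
tool_rot: [0.999, 0.041, -0.002, -0.0]
force: [-6.8, -0.5, 5.1]
finger_gap: -0.0
gripper_force: 3.4
```

{"method": "drive_tool", "body": {"plan": [[0.001, 0, 0, 0, 0, 0, -1], [0.001, 0, 0, 0, 0, 0, -1], [0, 0, 0, 0, 0, 0, -1]]}}

```text
t: 12.1
tcp_pos: [0.5008, 0.1594, 0.1632]
tool_rot: [0.999, 0.041, -0.004, 0.0]
force: [-11.3, 0.0, 8.7]
finger_gap: -0.002
gripper_force: 5.0
```

Against the stop. I draw back quickly.

{"method": "drive_tool", "body": {"plan": [[-0.045, 0, 0, 0, 0, 0, -1], [-0.04, 0, 0, 0, 0, 0, -1], [-0.01, 0, 0, 0, 0, 0, -1], [0, 0, 0, 0, 0, 0, -1], [0, 0, 0, 0, 0, 0, -1], [0, 0, 0, 0, 0, 0, -1], [0, 0, 0, 0, 0, 0, -1]]}}

```text
t: 12.8
tcp_pos: [0.4115, 0.1518, 0.1634]
tool_rot: [0.999, 0.041, 0.001, -0.0]
force: [0.2, -0.1, 0.2]
finger_gap: 0.0
gripper_force: 0.0
```

```bash
python3 - <<'E'
from h import *
s=manip.sense(); print(s["t"],s["tcp_pos"],c(s["tcp_pos"]),s["tool_rot"],s["force"])
t=snap("top"); w=snap("scene"); im=t["image"]
a=cv2.resize(im[130:270,110:370],(520,280)); b=cv2.resize(w["image"][160:290,180:360],(388,280))
cv2.imwrite("pics/d.png",np.vstack([a,cv2.copyMakeBorder(b,0,0,0,132,0)])[...,::-1])
E
```

```text
12.8 [0.41151852 0.15181078 0.16338134] [-0.1039  0.1847] [ 9.99166886e-01  4.07927705e-02  1.21738451e-03 -4.15824426e-05] [ 0.21468204 -0.06150743  0.20661455]
```

View pics/d.png

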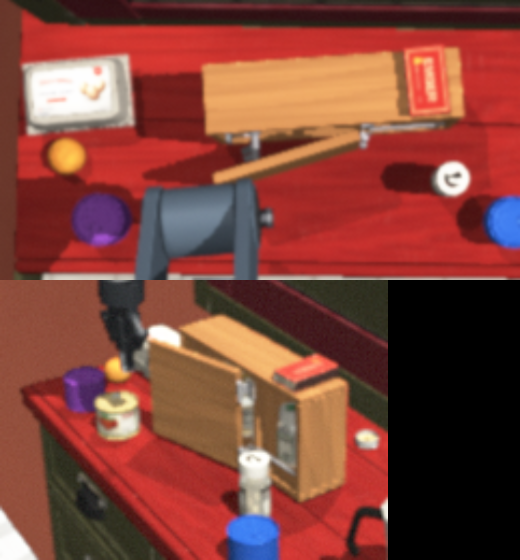

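The door is ajar: its free edge is at top crop (215,180), with an open gap at the left end. I go round the free edge and bring the fingertip in behind it.

{"method": "drive_tool", "body": {"plan": [[0, -0.03, 0.003, 0, 0, 0, -1], [0, -0.04, 0.003, 0, 0, 0, -1], [0, -0.01, 0, 0, 0, 0, -1], [0.02, 0, 0, 0, 0, 0, -1], [0.035, 0, 0, 0, 0, 0, -1], [0.03, 0, 0, 0, 0, 0, -1], [0.007, 0, 0, 0, 0, 0, -1], [0, 0, 0, 0, 0, 0, -1], [0, 0, 0, 0, 0, 0, -1]]}}

```text
t: 13.8
tcp_pos: [0.4927, 0.2385, 0.1568]
tool_rot: [0.999, 0.041, -0.002, 0.0]
force: [-0.1, 0.7, 0.1]
finger_gap: 0.005
gripper_force: 0.0
```

```bash
python3 - <<'E'
from h import *
s=manip.sense(); print(s["t"],s["tcp_pos"],c(s["tcp_pos"]),s["tool_rot"],s["force"])
t=snap("top"); P=cloud(t); v,u=np.mgrid[:420,:560]
k=(abs(P[...,2]-.188)<.012)
C=np.stack([(P[...,:2]-HG)@ex,(P[...,:2]-HG)@ey],-1)
k&=(C[...,0]<-.008)&(C[...,0]>-.1)&(C[...,1]>.03)&(C[...,1]<.215)
q=C[k]; l=cv2.fitLine(q.astype(np.float32),cv2.DIST_HUBER,0,.01,.01).ravel(); print(len(q),l,np.arctan2(-l[0]*np.sign(l[1]),abs(l[1])),q[:,1].max(),q[:,0].min())
E
```

```text
13.8 [0.49272829 0.23847724 0.15680247] [-0.0159  0.2645] [ 9.99162750e-01  4.08787552e-02 -1.61666714e-03  3.35719597e-04] [-0.1257569   0.70714527  0.06309783]
343 [ 0.21401843 -0.97682965 -0.03109318  0.13803639] 0.21568686 0.1996481548317501 -0.05060155240724987
```

{"method": "drive_tool", "body": {"plan": [[0.006, 0.01, 0, 0, 0, 0, -1], [0, 0.02, 0, 0, 0, 0, -1], [0, 0.02, 0, 0, 0, 0, -1], [0, 0.02, 0, 0, 0, 0, -1], [0, 0.009, 0, 0, 0, 0, -1], [0, 0, 0, 0, 0, 0, -1]]}}

```text
t: 14.45
tcp_pos: [0.507, 0.1595, 0.1574]
tool_rot: [0.999, 0.04, -0.0, 0.0]
force: [0.0, 2.0, -0.4]
finger_gap: -0.004
gripper_force: 0.0
```

```bash
python3 - <<'E'
from h import *
s=manip.sense(); print(s["t"],s["tcp_pos"],c(s["tcp_pos"]),s["tool_rot"],s["force"])
E
```

```text
14.45 [0.50696317 0.15954619 0.15742935] [-0.0082  0.1846] [ 9.99205410e-01  3.98563857e-02 -1.22586937e-04  4.27288762e-05] [ 0.03387197  1.98226934 -0.35565105]
```

{"method": "drive_tool", "body": {"plan": [[-0.005, 0, 0, 0, 0, 0, -1], [-0.005, 0, 0, 0, 0, 0, -1], [-0.005, 0, 0, 0, 0, 0, -1], [-0.006, 0.002, 0, 0, 0, 0, -1], [-0.007, 0.002, 0, 0, 0, 0, -1], [-0.008, 0.003, 0, 0, 0, 0, -1], [-0.008, 0.003, 0, 0, 0, 0, -1], [-0.008, 0.003, 0, 0, 0, 0, -1], [-0.008, 0.004, 0, 0, 0, 0, -1]]}}

```text
t: 15.35
tcp_pos: [0.448, 0.1386, 0.1574]
tool_rot: [0.999, 0.041, 0.0, 0.0]
force: [0.8, 0.7, -0.2]
finger_gap: 0.005
gripper_force: 0.2
```

{"method": "drive_tool", "body": {"plan": [[-0.008, 0.006, 0, 0, 0, 0, -1], [-0.008, 0.007, 0, 0, 0, 0, -1], [-0.008, 0.007, 0, 0, 0, 0, -1], [-0.008, 0.007, 0, 0, 0, 0, -1], [-0.008, 0.008, 0, 0, 0, 0, -1], [-0.005, 0.01, 0, 0, 0, 0, -1], [-0.005, 0.01, 0, 0, 0, 0, -1], [-0.005, 0.01, 0, 0, 0, 0, -1], [-0.004, 0.01, 0, 0, 0, 0, -1], [-0.002, 0.005, 0, 0, 0, 0, -1]]}}

```text
t: 16.35
tcp_pos: [0.3942, 0.0531, 0.1573]
tool_rot: [0.999, 0.04, -0.0, 0.0]
force: [0.1, -0.1, -0.9]
finger_gap: 0.0
gripper_force: 0.3
```

```bash
python3 - <<'E'
from h import *
s=manip.sense(); print(s["t"],s["tcp_pos"],c(s["tcp_pos"]),s["tool_rot"],s["force"])
t=snap("top"); w=snap("scene"); im=t["image"]
a=cv2.resize(im[130:270,110:370],(520,280)); b=cv2.resize(w["image"][160:290,180:360],(388,280))
cv2.imwrite("pics/e.png",np.vstack([a,cv2.copyMakeBorder(b,0,0,0,132,0)])[...,::-1])
E
```

```text
16.35 [0.39420275 0.05309297 0.15728914] [-0.1292  0.0878] [ 9.99184611e-01  4.03745814e-02 -5.26768650e-05  5.63641590e-05] [ 0.05885415 -0.09132602 -0.90424535]
```

View pics/e.png

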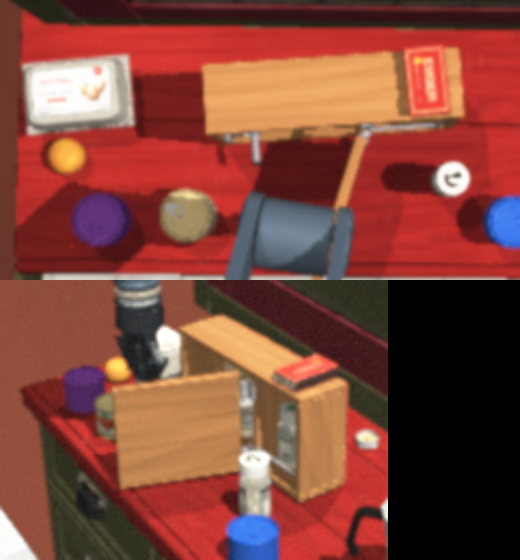

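The door has followed to about 65–70°, from (365,135) to (335,215) in the top crop. The tin at (188,215) is clear. I keep pushing past square.

{"method": "drive_tool", "body": {"plan": [[-0.002, 0.01, 0, 0, 0, 0, -1], [-0.002, 0.01, 0, 0, 0, 0, -1], [-0.001, 0.01, 0, 0, 0, 0, -1], [-0.001, 0.01, 0, 0, 0, 0, -1], [0, 0.01, 0, 0, 0, 0, -1], [0, 0.01, 0, 0, 0, 0, -1], [0, 0.008, 0, 0, 0, 0, -1], [0, 0.006, 0, 0, 0, 0, -1], [0, 0.004, 0, 0, 0, 0, -1], [0, 0, 0, 0, 0, 0, -1]]}}

```text
t: 17.45
tcp_pos: [0.3949, -0.0238, 0.1575]
tool_rot: [0.999, 0.04, 0.0, -0.001]
force: [-0.9, 3.6, 3.7]
finger_gap: 0.001
gripper_force: 2.6
```

```bash
cat > m.py <<'E'
from h import *
s=manip.sense(); print(s["t"],s["tcp_pos"],c(s["tcp_pos"]),s["force"])
for n in("top","scene"):
    t=snap(n); P=cloud(t)
    C=np.stack([(P[...,:2]-HG)@ex,(P[...,:2]-HG)@ey],-1)
    lo=.165 if n=="top" else .03
    k=(P[...,2]>lo)&(P[...,2]<(.2 if n=="top" else .15))&(C[...,0]<-.03)&(C[...,0]>-.2)&(abs(C[...,1])<.05)
    hsv=cv2.cvtColor(t["image"],cv2.COLOR_RGB2HSV); k&=(hsv[...,0]>5)&(hsv[...,0]<25)&(hsv[...,1]>80)
    q=C[k]; print(n,len(q))
    if len(q)>20:
        l=cv2.fitLine(q.astype(np.float32),cv2.DIST_HUBER,0,.01,.01).ravel(); l[:2]*=-np.sign(l[0]); print(l,"angle",np.arctan2(-l[0],l[1]),np.arctan2(-np.median(q[:,0]),np.median(q[:,1])))
E
python3 m.py
```

```text
17.45 [ 0.39488722 -0.02384732  0.15751572] [-0.1349  0.011 ] [-0.89681933  3.63713397  3.69288192]
top 138
[-0.97894907 -0.20410465 -0.06196086 -0.01121949] angle 1.7763454 1.7474585817246047
scene 1206
[-0.98378485 -0.17935276 -0.13195753 -0.02909678] angle 1.7511249 1.7908635036648406
```

The door is at its end stop, about 1.75 rad. I back off.

{"method": "drive_tool", "body": {"plan": [[0, -0.005, 0, 0, 0, 0, -1], [0, -0.015, 0, 0, 0, 0, -1], [0, -0.025, 0, 0, 0, 0, -1], [0, -0.015, 0, 0, 0, 0, -1], [0, 0, -0.03, 0, 0, 0, -1], [0, 0, -0.04, 0, 0, 0, -1], [0, 0, -0.04, 0, 0, 0, -1], [0, 0, -0.02, 0, 0, 0, -1], [0, 0, 0, 0, 0, 0, -1], [0, 0, 0, 0, 0, 0, -1]]}}

```text
t: 18.55
tcp_pos: [0.3894, 0.036, 0.287]
tool_rot: [0.999, 0.041, -0.0, 0.0]
force: [-0.2, -0.2, -0.9]
finger_gap: 0.0
gripper_force: 0.0
```

```bash
python3 m.py; python3 - <<'E'
from h import *
t=snap("top"); w=snap("scene"); im=t["image"]
a=cv2.resize(im[130:270,110:370],(520,280)); b=cv2.resize(w["image"][160:290,180:360],(388,280))
cv2.imwrite("pics/f.png",np.vstack([a,cv2.copyMakeBorder(b,0,0,0,132,0)])[...,::-1])
E
```

```text
18.55 [0.38943968 0.03596146 0.28696295] [-0.1354  0.0711] [-0.15225375 -0.15694308 -0.88159451]
top 365
[-0.98380417 -0.17924677 -0.11417694 -0.02055126] angle 1.7510171 1.7526955720669826
scene 1203
[-0.9844776  -0.17551047 -0.11859261 -0.02676245] angle 1.7472206 1.7908440371252725
```

View pics/f.png

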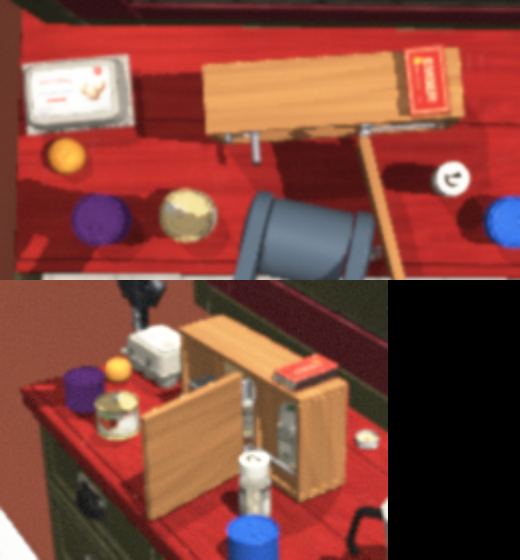

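The door stands wide open, from (365,135) to (400,275) in the top crop, about 1.75 rad. The tin is upright and clear at (188,215), the other things are in place, and the robot is touching nothing.

```bash
python3 -c "
from station import manip
print(manip.sign_off())"
```

```text
the job is handed in; nothing more can be done
None
```

The job is handed in: the tin was slid clear to the left and stayed upright, then the door was pressed, sprang ajar and was pushed open to about 1.75 rad (100°), with nothing else seen to have moved.

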